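# Clamp a flow cell shut in a bench bar clamp

### The arm

A 6-joint arm with a two-finger parallel gripper is mounted at the origin on a cart in front of the work surface, level with it; the furniture and walls round the work are solid. World frame = base frame: x ahead of the robot, y to its left, z up, the work surface at z = 0. Lengths are in mm, angles in rad, forces in N, time in s.
With the tool pointing down it reaches from about 275 to 850 mm from the base axis. Payload 19 kg.
Tool frame: the origin (TCP) lies midway between the tips of the shut fingers; the grasp point (between the pads) lies robot.hold_point_z behind it (robot.hold_point_z is the distance from the TCP to the grasp point, in mm); z points along the fingers, y is the line along which they close (so a half turn about z gives the same grasp; the last joint's range is limited). The gripper opens to 85 mm and grips with 20 to 120 N. Pads are 22 mm wide; open, the fingers measure 114 mm over their backs; the gripper's body (76 mm by 85 mm) begins 54 mm behind the grasp point. The pads swing forward as they close: fully open they stand 13 mm farther back than shut.
Start: joints at [0.985, 0.15, 1.437, -0, 1.554, -0.134], TCP at [251.036, 517.273, 231.267] pointing down, gripper open.
Joint ranges: [-2.8, 2.8], [-0.68, 2.1], [0.12, 2.68], [-1.39, 4.53], [0.16, 2.79], [-2.81, 2.81]. Speed limits (rad/s): [1.89, 1.89, 2.22, 3.01, 3.01, 3.01].

### API

Orientations are given as a 3x3 rotation matrix whose columns are the frame's x, y, z axes.
In Python, from plant import robot, optics gives the robot as it stands.
- The arm moves only by the tool drive_tool, never from a script. Its argument "moves" is a list of rows, each a list of 7 numbers: the shift along the tool's x, y, z in cm, then the turn, a rotation vector about the tool's x, y, z in rad, then the finger opening in cm, from 0 to 8.54. A call has 1 to 10 rows; each row shifts and turns the commanded pose from where the row before left it, along the tool's axes as they then stand; what a row does not reach is not made up. A row lasts 1/10 s, in which the tool goes at most 50 mm and 8.59 degrees, less where a joint would pass 70% of its speed; a pose out of reach is approached as far as the arm can. A call is refused whole if a number of a shift passes 5 or a number of a turn 0.15, either way. A call with a gripper value outside its range is refused whole. The fingers move at their own pace and stop on an object; "newtons" is the grip in N (left out, the last holds). Time passes only in rows, so rows that do not move let the fingers close. It gives the time, the measured TCP pose, the force, the opening and the grip force at its end, in the units of the state.
- robot.get_state(): the state, without advancing time (a new reading comes with each control period).
- optics.snapshot(name): name is "scene" or "top"; returns (picture, depth): 420x560x3 uint8, red, green, blue; 420x560 float32, mm along the optical axis (not along the pixel's ray), 0 where there is no reading.
- optics.calibration(name): a dict with "fx", "fy", "cx", "cy" (pixels), "T" (4x4, takes a point from camera to world coordinates). Camera axes: x right, y down, z forward; pixel columns grow to the right and rows downward; lengths in mm; the calibration is good to about 2 mm. A picture is of the moment at which its call begins. calibration takes no time and is no camera call.
- robot.close_job(): hands the job in; it is judged then, once.
The state is a dict: "clock": time; "qpos": joint angles; "joint_velocities": joint speeds; "joint_efforts": joint torques, N m; "position": TCP position; "tcp_rot": TCP orientation; "force": force on the tool from outside, world axes, zero at the start; "torque": the same for the moment, N m; "finger_gap": finger opening in mm; "gripper_force": force on a finger pad.
Only numpy, scipy, OpenCV 4.12 (cv2) and the standard library are available. Lean on these libraries where they do the work, as an engineer would, in place of code of your own. Each camera call takes 0.05 s, during which the arm holds its last target. There are 200 camera calls.

### The job

The flow cell sits in the nest of the bench bar clamp with the red jaw raised above it. Push the jaw down the bar, gently, by the ridged pad beside the bar until its foot rests on the cell and the jaw tilts and binds by itself, let go, then screw the black handle tight, about three quarters of a turn clockwise seen from above, and let go. Do not ram the jaw down on the cell or over-tighten, keep the cell in its nest and leave the beakers and the timer alone.

Things in the scene. Friction and masses are not known exactly. Their poses are not given: they have to be found in the camera images.
- clamp: fixed bench bar clamp: pale aluminium base plate 216 x 110 x 12 mm; origin under its centre, on the worktop; x runs along the plate from nest to bar, z up. The upright flat steel bar (16 x 10 mm, top 155 mm above the worktop) stands at x = +55 mm, nest centre and spindle at x = -55 mm, y = 0
- nest (a point): centre of the nest on the plate's top (12 mm above the worktop), four dark lips 7 mm high round the cell
- cell: loose flow cell, 56 x 56 mm, blue block below, black gasket, aluminium plate with two brass ports above, rigid; 37 to 47 mm tall, as the gaskets differ in thickness and the pose does not tell it; origin at the centre of its underside, z up; it stands in the nest with 2 mm play, its underside 12 mm above the worktop. The foot must press on its top
- jaw: red sliding jaw with all it carries (spindle, handle, foot), about 0.5 kg; origin on the bar's axis at mid-height of the collar, axes like the clamp's when level. The collar has play on the bar: the jaw tilts about 0.065 rad either way, then wedges. Hanging, it droops and holds itself. About 12 N down on the pad near the bar slide it; a push on its far end only wedges it
- push_pad (a point): centre of the flat ridged top (28 mm along the arm x 30 mm across) of the red boss in front of the bar, 27 mm from the bar's axis, 30 mm above the jaw's origin: push straight down here with closed fingers. A slow push stopped at 8 to 12 N once the jaw has tilted end-up leaves about 5 to 8 N on the cell; each mm farther adds several N
- jaw_travel (a joint): slide of the jaw along the bar, m, up positive; 0 when the jaw's origin is 105 mm above the worktop; starts between 0 and 0.024. When the foot lands on the cell (at -0.016 to -0.005, by its height) the push falls to nearly nothing while the collar goes down some 15 mm more and the tilt swings over; then the jaw binds and the push rises steeply
- jaw_tilt (a joint): tilt of the jaw on the bar, rad: negative when the spindle end droops (start, about -0.065), positive when that end is pushed up; about +0.065 when bound on the cell, up to about +0.09 when screwed tight
- handle_grip (a point): on the axis of the round black ribbed handle (31 mm diameter, 38 mm straight height, top 24 mm above this point, yellow mark), at the height to grip it; 113 mm from the bar's axis, 56 mm above the jaw's origin; jaw arm 40 mm below. The axis is upright when the jaw is bound. The handle sinks with its thread, 4 mm a turn: a hand that holds it should sink along
- handle_turn (a joint): turn of the handle, rad, 0 at the start, positive clockwise seen from above, which drives spindle and foot down 4 mm a turn; turns to 12.6; stiff (about 0.06 N m) and stays where it is left. With the jaw bound each whole turn adds about 20 to 25 N on the cell
- spindle: threaded steel spindle through the end of the jaw, 12 mm diameter, with the black handle on top and the foot below; origin on its axis, 56 mm below the grip point of the handle
- foot: black rubber foot under the spindle, 23 mm diameter, on a stiff spring; origin on the spindle axis, its pressing face 30 mm below that
- beaker_100: clear beaker, 55 mm diameter, 66 mm tall, a bystander; origin at the centre of its underside
- beaker_50: clear beaker, 46 mm diameter, 56 mm tall, a bystander; origin at the centre of its underside
- timer: light plastic timer 58 x 68 x 19 mm, a bystander; origin at the centre of its underside
Things that resemble listed ones, but are neither listed nor needed, are in the scene too. Leave any pink or purple look-alike of the cell alone.

How it is judged (in metres and radians):
On the way, in this order (a step that is already met when the one before it is completed fails the run):
1. the jaw, let go and its handle not yet turned by more than 0.5 rad, is tilted end-up by more than 0.05 rad and bound on the cell, pressing it with 2 to 16 N (value of joint jaw_tilt above 0.05 rad and contact force between foot and cell between 2 and 16 N and value of joint handle_turn below 0.5 rad and contact force between the fingers and jaw below 0.5 N), for 0.2 s.
2. with the hand off, the handle is screwed on by more than 1.5 rad and the cell is clamped with 12 to 50 N (value of joint jaw_tilt above 0.05 rad and contact force between foot and cell between 12 and 50 N and value of joint handle_turn above 1.5 rad and contact force between the fingers and jaw below 0.5 N), for 0.2 s.
At the end, for the whole second after the job is handed in: the jaw is tilted end-up by more than 0.05 rad and bound, the handle has been turned clockwise by more than 1.5 rad, the foot presses the cell with 12 to 50 N, the cell stands level within 6 mm of the nest's centre and at rest, and the clamp is let go (all of step 2 and linear speed of cell below 0.01 m/s and horizontal distance between cell and nest below 0.006 m and angle between cell's own z axis and vertical below 0.05 rad); the robot touches nothing.
It fails at once if the jaw is rammed down: the cell is pressed with more than 16 N before the handle is held or has been turned by 0.5 rad (contact force between foot and cell above 16 N and value of joint handle_turn below 0.5 rad and contact force between the fingers and spindle below 0.5 N).
It fails at once if the cell is over-tightened: pressed with more than 55 N (contact force between foot and cell above 55 N).
It fails at once if the cell leaves its nest or tips (horizontal distance between cell and nest above 0.012 m or angle between cell's own z axis and vertical above 0.2 rad).
It fails at once if a beaker or the timer is moved by more than 25 mm (distance of any of beaker_100, beaker_50, timer from where it was at the start of the episode above 0.025 m).
It also fails if it takes over 72 s, if anything falls off the work surface, if the arm or the gripper's body presses on something with over 40 N, if the wrist force passes 120 N, or if a joint passes its speed limit or range.

## Working session

There is one attempt and no reset: what is moved stays moved. The work goes in short steps, Python scripts to look and compute and a tool call to move; the robot and the scene stay as the last step left them, time stands still between calls to the robot, and variables do not carry over. Pictures are saved under pics/ and viewed, at most 10 in all, crops included, and the job is handed in when it is done.

Besides the shell and the picture viewer there is one more tool, called after "Call:" in YAML: its name, and indented under it one key for each argument. drive_tool: Moves the arm, as the interface text tells. Its arguments: {"type":"object","properties":{"moves":{"type":"array","items":{"type":"array","items":{"type":"number"}}},"newtons":{"type":"number"}},"required":["moves"]}

```bash
mkdir -p pics; cat > h.py <<'E'
import numpy as np, cv2
from plant import robot, optics
def snap(n,tag):
    p,d=optics.snapshot(n); cv2.imwrite(f'pics/{n}_{tag}.png',p[:,:,::-1]); np.savez(f'{n}_{tag}.npz',p=p,d=d); return p,d
def pts(n,d):
    c=optics.calibration(n); v,u=np.mgrid[:d.shape[0],:d.shape[1]]
    P=np.stack([(u-c['cx'])/c['fx']*d,(v-c['cy'])/c['fy']*d,d],-1)
    return P@c['T'][:3,:3].T+c['T'][:3,3]
E
python3 - <<'E'
from h import *
print(robot.get_state(), robot.hold_point_z)
for n in('scene','top'):
    p,d=snap(n,'0'); print(n,optics.calibration(n))
a=cv2.imread('pics/scene_0.png');b=cv2.imread('pics/top_0.png')
E
```

```text
{'clock': 0.0, 'qpos': array([ 9.85000617e-01,  1.51017207e-01,  1.43800795e+00, -2.30618488e-05,
        1.55381450e+00, -1.33983164e-01]), 'joint_velocities': array([ 0.00092977, -0.00084611,  0.00010543, -0.00041424,  0.00096241,
        0.0013272 ]), 'joint_efforts': array([-2.29271507e-03, -7.13021564e+01, -5.70883477e+01, -1.22888878e-04,
        8.69189826e-03, -4.81421682e-05]), 'position': array([250.92393526, 517.09151824, 230.66917908]), 'tcp_rot': array([[-8.99657358e-01,  4.36596140e-01, -6.70211178e-04],
       [ 4.36596630e-01,  8.99656755e-01, -1.05184728e-03],
       [ 1.43727552e-04, -1.23891409e-03, -9.99999222e-01]]), 'force': array([-0.24949974, -0.10018985, -0.48807163]), 'torque': array([ 0.03481489, -0.00573152, -0.02721609]), 'gripper_force': 0.0, 'finger_gap': 85.3269091697335} 18.700000000000003
scene {'fx': 514.7458014357327, 'fy': 514.7458014357327, 'cx': 276.4747864375578, 'cy': 214.13050114444303, 'T': array([[-7.66089179e-01, -3.83467886e-01,  5.15809800e-01,
        -1.72668917e+02],
       [-6.42642679e-01,  4.43449332e-01, -6.24790426e-01,
         1.00547281e+03],
       [ 1.08515530e-02, -8.10126576e-01, -5.86154565e-01,
         8.38039371e+02],
       [ 0.00000000e+00,  0.00000000e+00,  0.00000000e+00,
         1.00000000e+00]])}
top {'fx': 395.0826379150704, 'fy': 395.0826379150704, 'cx': 275.7565777968757, 'cy': 207.94275994739098, 'T': array([[ 8.15978886e-03, -9.88247336e-01,  1.52645410e-01,
         3.09892992e+02],
       [-9.99431321e-01, -3.06528972e-03,  3.35803361e-02,
         2.39651907e+02],
       [-3.27177753e-02, -1.52832612e-01, -9.87710352e-01,
         9.55226740e+02],
       [ 0.00000000e+00,  0.00000000e+00,  0.00000000e+00,
         1.00000000e+00]])}
```

View pics/scene_0.png

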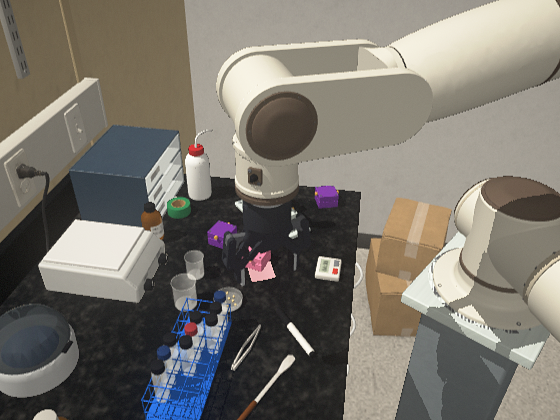

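View pics/top_0.png

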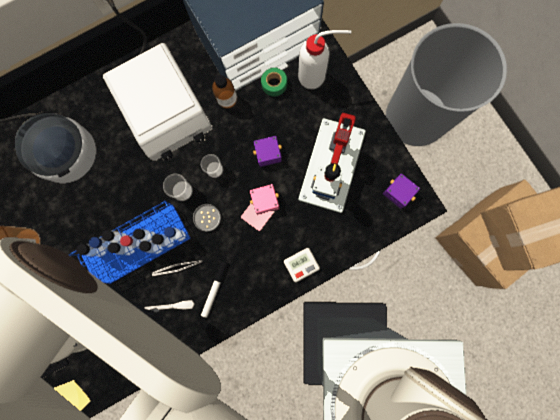

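The top view shows the clamp at about (333,165), with the red jaw running from the bar at (345,122) to the handle at (333,172). In the scene view the arm hides the clamp. Next I'll measure from the top view.

```bash
python3 - <<'E'
from h import *
z=np.load('top_0.npz');p,d=z['p'],z['d'];P=pts('top',d)
np.set_printoptions(precision=1,suppress=True)
hsv=cv2.cvtColor(p,cv2.COLOR_RGB2HSV)
roi=np.zeros(d.shape,bool);roi[105:220,295:370]=1
ok=roi&(d>0)
red=ok&((hsv[...,0]<6)|(hsv[...,0]>174))&(hsv[...,1]>150)&(hsv[...,2]>70)
plate=ok&(P[...,2]>5)&(P[...,2]<19)
plate=cv2.morphologyEx(plate.astype('u1'),cv2.MORPH_OPEN,np.ones((3,3)))>0
full=ok&(P[...,2]>5)&(hsv[...,2]>0)
q=P[plate][:,:2].astype('f4');r=cv2.minAreaRect(q);print('plate',r,cv2.boxPoints(r),np.median(P[plate][:,2]))
R=P[red];print('red n',len(R),np.percentile(R[:,2],[0,10,25,50,75,90,100]))
for lo in range(60,190,10):
    m=ok&(P[...,2]>lo)&(P[...,2]<=lo+10)
    if m.sum()>3: print(lo,m.sum(),P[m].mean(0),P[m].min(0),P[m].max(0),np.argwhere(m).mean(0), p[m].mean(0))
yel=ok&(hsv[...,0]>18)&(hsv[...,0]<35)&(hsv[...,1]>120)&(P[...,2]>100)
print('yel',P[yel])
c=p[100:220,290:375][:,:,::-1];cv2.imwrite('pics/c0.png',cv2.resize(c,None,fx=5,fy=5,interpolation=cv2.INTER_CUBIC)[:600])
E
```

```text
plate ((565.751953125, 135.816162109375), (110.00938415527344, 215.93319702148438), 73.38034057617188) [[446.6 114. ]
 [653.5  52.2]
 [684.9 157.6]
 [478.  219.4]] 13.229767876067854
red n 380 [ -1.6 131.9 133.9 145.8 150.4 154.4 200.1]
60 197 [508.8 154.3  61.2] [480.9 119.8  60. ] [544.2 184.6  65. ] [182.1 326.2] [218.9 219.8 211. ]
110 18 [558.3 140.  115.1] [500.2 106.9 110.2] [634.  164.3 119.8] [154.9 334.7] [112.4  78.4  71.4]
120 34 [560.1 141.7 125.7] [499.  108.7 121. ] [632.5 164.6 129.9] [152.5 334.5] [107.4  71.8  66.9]
130 183 [563.8 137.  133.9] [501.7 107.9 130.1] [633.7 165.5 139.9] [149.6 337.2] [161.7  44.6  40.4]
140 150 [617.6 120.6 146.7] [575.3 101.5 140.4] [640.1 145.2 150. ] [123.4 345.2] [147.6  40.4  36.5]
150 250 [596.  126.7 154.8] [493.3 102.3 150. ] [636.9 163.4 159.8] [131.8 343. ] [117.1  50.4  48.5]
160 8 [497.2 158.9 165.5] [492.2 140.3 162.9] [505.5 168.8 169.8] [176.5 328.8] [61.6 45.5 42.2]
170 10 [496.8 160.  175.8] [490.8 149.6 171.2] [515.  169.5 179.5] [175.5 328.7] [53.9 51.9 49.7]
180 15 [495.1 157.7 186.2] [489.7 140.6 180.5] [509.4 168.6 189.9] [175.1 330.4] [36.7 37.3 35.6]
yel [[513.5 154.1 202.2]
 [513.7 152.  201.4]
 [513.8 150.  201.1]
 [511.9 153.9 200.5]
 [511.7 152.  201.3]
 [511.9 150.  200.7]
 [512.2 147.9 199.6]
 [509.7 154.  201.5]
 [510.1 151.9 199.8]
 [510.3 149.9 199.2]
 [508.1 153.9 199.9]
 [508.3 151.8 199.2]
 [508.  150.  200.4]
 [506.2 155.8 199.4]
 [506.2 153.8 199.3]
 [505.9 152.  200.6]
 [505.7 150.2 201.3]
 [504.  155.9 200.1]
 [504.2 153.9 199.2]
 [504.3 151.9 199. ]
 [504.4 149.9 198.7]
 [502.1 155.9 199.6]
 [502.5 153.8 198.1]
 [502.5 151.8 197.9]
 [500.7 153.7 197.2]
 [500.3 151.9 198.8]]
```

View pics/c0.png

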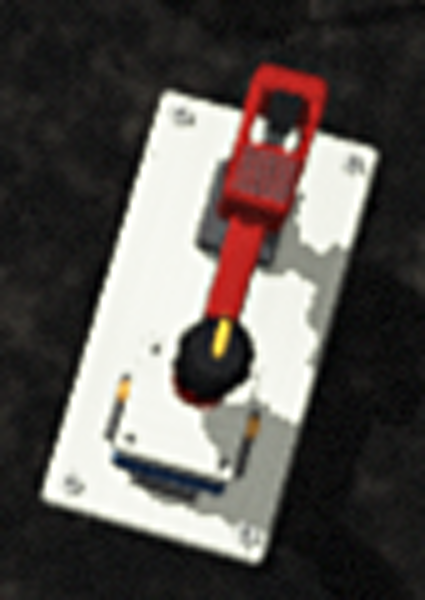

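Measured in the top view: plate 110 x 216 mm (as specified), centre (565.8, 135.8), axis at −16.6°. That puts the bar at (618.5, 120), the pad at (592.6, 127.8, ~153) and the handle at (~511, 152, top ~199). These heights agree with a travel of about 20 mm.

Call:
drive_tool:
  moves:
    - [-2.4,-1,0,0,0,0,0]
    - [-2.4,-1,0,0,0,0,0]
    - [-2.4,-1,0,0,0,0,0]
    - [-2.4,-1,0,0,0,0,0]
    - [-2.4,-1,0,0,0,0,0]
    - [-2.4,-1,0,0,0,0,0]
    - [-2.4,-1,0,0,0,0,0]
    - [-2.4,-1,0,0,0,0,0]
    - [-2.4,-1,0,0,0,0,0]
    - [-2.4,-1,0,0,0,0,0]
  newtons: 40

```text
clock: 1.1
position: [423.8, 321.6, 231.0]
tcp_rot: [[-0.9, 0.437, -0.0], [0.437, 0.9, -0.0], [0.0, -0.001, -1.0]]
force: [0.8, 0.6, -0.2]
finger_gap: 0.4
gripper_force: 0.0
```

Call:
drive_tool:
  moves:
    - [-2.4,-1,0,0,0,0,0]
    - [-2.4,-1,0,0,0,0,0]
    - [-2.4,-1,0,0,0,0,0]
    - [-2.4,-1,0,0,0,0,0]
    - [-2.4,-1,0,0,0,0,0]
    - [-2.4,-1,0,0,0,0,0]
    - [-2.4,-1,0,0,0,0,0]
    - [-2.4,-1,0,0,0,0,0]
    - [0,0,0,0,0,-0.08,0]
    - [0,0,0,0,0,-0.08,0]

```text
clock: 2.1
position: [561.4, 165.9, 230.6]
tcp_rot: [[-0.958, 0.286, -0.001], [0.286, 0.958, -0.0], [0.001, -0.001, -1.0]]
force: [-0.2, 1.0, 0.5]
finger_gap: 0.0
gripper_force: 0.0
```

```bash
cat > rel.py <<'E'
import sys
from h import *
np.set_printoptions(precision=2,suppress=True)
s=robot.get_state();t=np.array(list(map(float,sys.argv[1:4])))
print('rel tool mm',s['tcp_rot'].T@(t-s['position']),'yawx',np.arctan2(s['tcp_rot'][1,0],s['tcp_rot'][0,0]),s['qpos'],s['position'],s['force'],s['torque'],s['finger_gap'],s['clock'])
E
python3 rel.py 592.6 127.8 165
python3 - <<'E'
from h import *
snap('scene','1')
E
```

```text
rel tool mm [-40.85 -27.59  65.61] yawx 2.8515359749743046 [ 0.16  0.17  1.41 -0.    1.56 -1.12] [561.43 165.93 230.64] [-0.18  0.97  0.47] [-0.03  0.01 -0.02] 0.028182552357665508 2.1
```

View pics/scene_1.png

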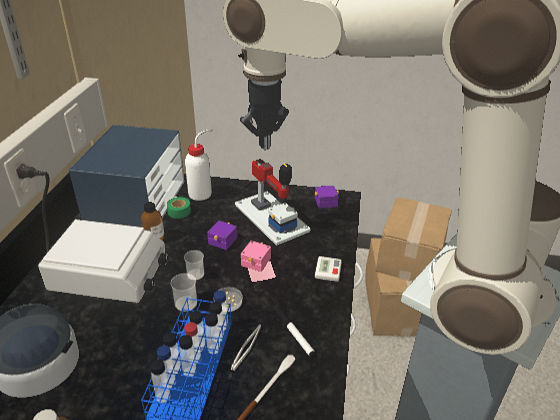

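The scene view now shows the whole clamp: jaw at (265,178), handle at (285,173), cell at (285,218). I'll cross-check the pad from this view.

```bash
python3 - <<'E'
from h import *
np.set_printoptions(precision=1,suppress=True)
z=np.load('scene_1.npz');p,d=z['p'],z['d'];P=pts('scene',d)
hsv=cv2.cvtColor(p,cv2.COLOR_RGB2HSV)
roi=np.zeros(d.shape,bool);roi[150:250,230:315]=1;ok=roi&(d>0)
red=ok&((hsv[...,0]<6)|(hsv[...,0]>174))&(hsv[...,1]>150)&(hsv[...,2]>70)
o=np.array([618.5,120.1]);u=np.array([.9582,-.2862]);w=np.array([.2862,.9582])
L=lambda Q:np.c_[(Q[:,:2]-o)@u,(Q[:,:2]-o)@w,Q[:,2]]
R=L(P[red]);
for a in range(-125,30,8):
    m=(R[:,0]>=a)&(R[:,0]<a+8)
    if m.sum()>2:
        q=R[m];t=q[q[:,2]>np.percentile(q[:,2],97)-2.5];print(a,m.sum(),'top',t.mean(0),'y',t[:,1].min(),t[:,1].max())
h=L(P[ok&(hsv[...,2]<70)&(P[...,2]>140)&(P[...,2]<205)]);h=h[h[:,0]<-80];print('handle',len(h),h.min(0),h.max(0))
b=ok&(P[...,2]>57)&(P[...,2]<63);print('celltop',L(P[b]).mean(0))
E
```

```text
-125 53 top [-120.3   -1.1  129.3] y -10.583637362626517 9.760008689832702
-117 30 top [-113.2   12.1  150. ] y 11.60186457530555 12.623916584381481
-109 13 top [-104.8    7.1  130.3] y 3.2184353595598263 11.038004942666541
-101 11 top [-99.6   2.2 130.8] y -2.6128157235544838 7.090848017234648
-93 15 top [-89.2   3.1 130.4] y -2.5116300256568143 8.458556184756342
-85 17 top [-78.8   0.8 131.3] y -4.403073878889293 6.429996369747684
-77 14 top [-73.1   1.3 130.6] y -4.77569029626691 7.737408547407084
-69 13 top [-67.7   0.7 132.4] y -4.856472345947095 5.1199946893855195
-61 17 top [-56.9  -1.7 131.5] y -7.6460490789007265 3.4419729315643948
-53 26 top [-46.4   5.7 152.5] y -9.475560604046294 16.810878078515092
-45 84 top [-40.8   1.7 151. ] y -9.921148562467172 10.516406792663874
-37 28 top [-34.3   5.9 150.7] y -9.406496828558202 15.42711422925634
-29 27 top [-25.3  11.6 152. ] y 9.973319167831278 13.490548756824717
-21 25 top [-18.6   1.2 151.5] y -10.504243121377336 12.906561952640743
-13 17 top [ -8.1  13.3 142.5] y 12.49330246106271 14.59883085007435
-5 27 top [ -1.5   3.5 143.2] y -16.06038758316732 13.169073172205561
3 23 top [  5.8   4.6 154.2] y 4.602544445867309 4.602544445867309
11 26 top [ 13.7   8.6 147.3] y 2.894000315385492 13.13614593710454
handle 229 [-136.3  -14.5  145.2] [-105.5   16.9  198.4]
celltop [-105.4    1.5   58.5]
```

Call:
drive_tool:
  moves:
    - [-2.1,-1.4,0,0,0,0,0]
    - [-2,-1.35,0,0,0,0,0]
    - [0,0,1.5,0,0,0,0]
    - [0,0,2,0,0,0,0]
    - [0,0,1.8,0,0,0,0]
    - [0,0,1.0,0,0,0,0]
    - [0,0,0.5,0,0,0,0]
    - [0,0,0,0,0,0,0]
    - [0,0,0,0,0,0,0]

```text
clock: 3.05
position: [592.7, 128.7, 164.0]
tcp_rot: [[-0.958, 0.288, 0.001], [0.288, 0.958, 0.0], [-0.001, 0.0, -1.0]]
force: [-0.6, -0.1, 0.9]
finger_gap: 0.2
gripper_force: 0.0
```

```bash
python3 rel.py 592.6 127.8 152
```

```text
rel tool mm [-0.2  -0.92 12.02] yawx 2.8497075944058112 [ 0.09  0.25  1.46 -0.    1.43 -1.19] [592.66 128.74 164.02] [-0.56 -0.06  0.94] [-0.    0.05  0.02] 0.23423228744680252 3.05
```

Call:
drive_tool:
  moves:
    - [0,0,0.3,0,0,0,0]
    - [0,0,0.3,0,0,0,0]
    - [0,0,0.2,0,0,0,0]
    - [0,0,0.2,0,0,0,0]
    - [0,0,0.2,0,0,0,0]
    - [0,0,0.2,0,0,0,0]
    - [0,0,0.2,0,0,0,0]
    - [0,0,0.2,0,0,0,0]

```text
clock: 3.85
position: [592.5, 128.7, 146.6]
tcp_rot: [[-0.958, 0.288, 0.001], [0.288, 0.958, 0.0], [-0.001, 0.0, -1.0]]
force: [-7.3, -0.6, 15.8]
finger_gap: -0.4
gripper_force: 8.3
```

Call:
drive_tool:
  moves:
    - [0,0,0.2,0,0,0,0]
    - [0,0,0.2,0,0,0,0]
    - [0,0,0.2,0,0,0,0]

```text
clock: 4.15
position: [592.5, 128.7, 140.6]
tcp_rot: [[-0.958, 0.288, 0.001], [0.288, 0.958, 0.0], [-0.001, 0.0, -1.0]]
force: [-6.9, -1.1, 15.6]
finger_gap: 0.0
gripper_force: 8.3
```

Call:
drive_tool:
  moves:
    - [0,0,0.2,0,0,0,0]
    - [0,0,0.2,0,0,0,0]
    - [0,0,0.2,0,0,0,0]

```text
clock: 4.45
position: [592.5, 128.6, 134.6]
tcp_rot: [[-0.958, 0.288, 0.001], [0.288, 0.958, 0.0], [-0.001, 0.0, -1.0]]
force: [-7.5, -1.0, 16.4]
finger_gap: -0.3
gripper_force: 8.3
```

Call:
drive_tool:
  moves:
    - [0,0,0.1,0,0,0,0]
    - [0,0,0.1,0,0,0,0]
    - [0,0,0.1,0,0,0,0]

```text
clock: 4.75
position: [592.5, 128.7, 131.5]
tcp_rot: [[-0.958, 0.288, 0.001], [0.288, 0.958, 0.0], [-0.001, 0.0, -1.0]]
force: [-6.3, -0.4, 14.9]
finger_gap: -0.3
gripper_force: 7.6
```

Call:
drive_tool:
  moves:
    - [0,0,0.1,0,0,0,0]
    - [0,0,0.1,0,0,0,0]
    - [0,0,0.1,0,0,0,0]

```text
clock: 5.05
position: [592.5, 128.7, 128.5]
tcp_rot: [[-0.958, 0.288, 0.001], [0.288, 0.958, 0.0], [-0.001, 0.0, -1.0]]
force: [-7.5, 0.4, 15.3]
finger_gap: 0.5
gripper_force: 7.6
```

Call:
drive_tool:
  moves:
    - [0,0,0.1,0,0,0,0]
    - [0,0,0.1,0,0,0,0]
    - [0,0,0.1,0,0,0,0]

```text
clock: 5.35
position: [592.5, 128.6, 125.5]
tcp_rot: [[-0.958, 0.288, 0.001], [0.288, 0.958, 0.0], [-0.001, 0.0, -1.0]]
force: [-7.5, -0.6, 15.1]
finger_gap: -0.0
gripper_force: 7.4
```

Call:
drive_tool:
  moves:
    - [0,0,0.1,0,0,0,0]
    - [0,0,0.1,0,0,0,0]
    - [0,0,0.1,0,0,0,0]

```text
clock: 5.65
position: [592.7, 128.6, 121.4]
tcp_rot: [[-0.958, 0.288, 0.001], [0.288, 0.958, -0.0], [-0.001, 0.0, -1.0]]
force: [2.0, -1.4, 2.5]
finger_gap: -0.1
gripper_force: 1.1
```

Call:
drive_tool:
  moves:
    - [0,0,0.1,0,0,0,0]
    - [0,0,0.1,0,0,0,0]
    - [0,0,0.1,0,0,0,0]

```text
clock: 5.95
position: [592.5, 128.6, 118.2]
tcp_rot: [[-0.958, 0.288, 0.0], [0.288, 0.958, -0.0], [-0.0, -0.0, -1.0]]
force: [2.2, -0.9, 2.5]
finger_gap: -0.2
gripper_force: 1.3
```

Call:
drive_tool:
  moves:
    - [0,0,0.1,0,0,0,0]
    - [0,0,0.1,0,0,0,0]
    - [0,0,0.1,0,0,0,0]

```text
clock: 6.25
position: [592.5, 128.6, 115.2]
tcp_rot: [[-0.958, 0.288, -0.0], [0.288, 0.958, -0.0], [-0.0, -0.0, -1.0]]
force: [1.3, -0.9, 3.4]
finger_gap: -0.2
gripper_force: 1.3
```

The foot landed at about z 124 and the push force dropped. I'll creep from here.

Call:
drive_tool:
  moves:
    - [0,0,0.05,0,0,0,0]
    - [0,0,0.05,0,0,0,0]

```text
clock: 6.45
position: [592.5, 128.6, 114.3]
tcp_rot: [[-0.958, 0.288, 0.0], [0.288, 0.958, -0.0], [-0.0, -0.0, -1.0]]
force: [2.4, -1.0, 4.7]
finger_gap: -0.0
gripper_force: 2.3
```

Call:
drive_tool:
  moves:
    - [0,0,0.05,0,0,0,0]
    - [0,0,0.05,0,0,0,0]

```text
clock: 6.65
position: [592.7, 128.5, 113.8]
tcp_rot: [[-0.958, 0.288, 0.001], [0.288, 0.958, -0.0], [-0.001, 0.0, -1.0]]
force: [1.1, -1.1, 10.5]
finger_gap: 0.2
gripper_force: 5.0
```

Call:
drive_tool:
  moves:
    - [0,0,0.05,0,0,0,0]

```text
clock: 6.75
position: [592.8, 128.5, 113.5]
tcp_rot: [[-0.958, 0.288, 0.001], [0.288, 0.958, -0.0], [-0.001, 0.0, -1.0]]
force: [-0.2, -1.8, 12.5]
finger_gap: 0.0
gripper_force: 6.4
```

Call:
drive_tool:
  moves:
    - [0,0,-0.1,0,0,0,0]
    - [0,0,-0.3,0,0,0,0]
    - [0,0,-1,0,0,0,0]
    - [0,0,-3,0,0,0,0]
    - [0,0,-4,0,0,0,0]
    - [0,0,-4,0,0,0,0]
    - [0,0,0,0,0,0,0]
    - [0,0,0,0,0,0,0]

```text
clock: 7.55
position: [592.6, 128.7, 237.9]
tcp_rot: [[-0.958, 0.288, 0.002], [0.288, 0.958, 0.0], [-0.001, 0.001, -1.0]]
force: [0.2, 0.6, 0.5]
finger_gap: -0.1
gripper_force: 0.0
```

```bash
cat > m.py <<'E'
from h import *
import sys
np.set_printoptions(precision=1,suppress=True)
o=np.array([618.5,120.1]);u=np.array([.9582,-.2862]);w=np.array([.2862,.9582])
for n in('top','scene'):
    p,d=snap(n,sys.argv[1]);P=pts(n,d);hsv=cv2.cvtColor(p,cv2.COLOR_RGB2HSV)
    Q=np.dstack([(P[...,:2]-o)@u,(P[...,:2]-o)@w,P[...,2]])
    ok=(d>0)&(abs(Q[...,1])<25)
    k=ok&(Q[...,0]<-80)&(Q[...,0]>-140)&(Q[...,2]>105)&(Q[...,2]<210)&((hsv[...,2]<75)|((hsv[...,0]>18)&(hsv[...,0]<35)&(hsv[...,1]>120)))
    h=Q[k]; 
    if len(h)>10:
        zt=np.percentile(h[:,2],97);t=h[h[:,2]>zt-4];print(n,'handle top z',zt,len(t),'centre',(t.min(0)+t.max(0))/2,'range',t.min(0),t.max(0))
    red=ok&((hsv[...,0]<6)|(hsv[...,0]>174))&(hsv[...,1]>150)&(hsv[...,2]>70)&(Q[...,2]>60)
    for a,b in((-90,-50),(-45,-14),(-128,-100)):
        r=Q[red&(Q[...,0]>a)&(Q[...,0]<b)]
        if len(r)>5: print(n,a,b,len(r),'z95',np.percentile(r[:,2],[50,95]))
    c=ok&(Q[...,2]>50)&(Q[...,2]<68)&(Q[...,0]<-75)&(Q[...,0]>-145)
    if c.any(): print(n,'cell',Q[c].mean(0),Q[c].min(0),Q[c].max(0))
E
python3 m.py 2; python3 rel.py 513.1 151.5 150
```

```text
top handle top z 171.99086731052003 73 centre [-109.7    1.   170.5] range [-121.2  -10.1  168.1] [-98.1  12.2 173. ]
top -90 -50 30 z95 [ 98.7 100.3]
top -128 -100 29 z95 [101.  127.4]
top cell [-120.3    2.5   59.6] [-138.6  -24.7   50.8] [-81.9  24.9  66.9]
scene handle top z 167.79752117282575 48 centre [-112.5    1.9  166.7] range [-125.8  -11.1  163.9] [-99.3  14.9 169.5]
scene -90 -50 63 z95 [94.7 97.4]
scene -45 -14 154 z95 [ 97.9 112.3]
scene -128 -100 99 z95 [ 92.5 101.2]
scene cell [-120.5    3.4   57.6] [-143.2  -24.9   50.1] [-82.4  25.   67.7]
rel tool mm [82.08 -0.7  86.03] yawx 2.8498656887722964 [ 0.09  0.21  1.35 -0.    1.58 -1.19] [592.05 128.58 235.92] [-0.12  0.54 -0.42] [ 0.03 -0.02  0.01] -0.48250986976772653 7.65
```

The jaw is bound end-up: handle top z is 169.5, which is what a tilt of about +0.065 predicts. Next I'll go above the handle, wind the wrist back and open the fingers.

Call:
drive_tool:
  moves:
    - [2.1,0,0,0,0,0,6]
    - [2.1,0,0,0,0,0,6]
    - [2.1,0,0,0,0,0,6]
    - [2.1,0.1,0,0,0,0,6]
    - [0,0,0,0,0,-0.15,6]
    - [0,0,0,0,0,-0.15,6]
    - [0,0,0,0,0,-0.15,6]
    - [0,0,0,0,0,-0.15,6]
    - [0,0,0,0,0,-0.15,6]
    - [0,0,0,0,0,-0.15,6]

```text
clock: 8.65
position: [511.8, 153.7, 235.5]
tcp_rot: [[-0.817, -0.576, -0.002], [-0.576, 0.817, -0.0], [0.002, 0.001, -1.0]]
force: [0.1, -0.2, 0.2]
finger_gap: 60.0
gripper_force: 0.0
```

Call:
drive_tool:
  moves:
    - [0,0,1,0,0,-0.15,6]
    - [0,0,1,0,0,-0.05,6]
    - [0,0,0,0,0,0,6]
    - [0,0,0,0,0,0,6]

```text
clock: 9.05
position: [512.0, 153.7, 216.3]
tcp_rot: [[-0.692, -0.722, -0.001], [-0.722, 0.692, -0.0], [0.001, 0.001, -1.0]]
force: [-0.1, 0.6, -0.1]
finger_gap: 60.0
gripper_force: 0.0
```

```bash
python3 rel.py 512.5 153.3 126.5
```

```text
rel tool mm [-0.15 -0.69 89.79] yawx -2.335353186973468 [ 0.15  0.07  1.55 -0.    1.52 -2.23] [512.03 153.69 216.29] [-0.13  0.56 -0.12] [0.02 0.01 0.01] 59.963704740742095 9.05
```

Call:
drive_tool:
  moves:
    - [0,-0.05,2,0,0,0,6]
    - [0,0,2,0,0,0,6]
    - [0,0,2,0,0,0,6]
    - [0,0,1.5,0,0,0,6]
    - [0,0,1,0,0,0,6]
    - [0,0,0.4,0,0,0,6]
    - [0,0,0,0,0,0,6]
  newtons: 30

```text
clock: 9.75
position: [512.7, 153.4, 127.9]
tcp_rot: [[-0.691, -0.723, -0.0], [-0.723, 0.691, -0.0], [0.0, 0.0, -1.0]]
force: [-0.3, -0.6, 1.0]
finger_gap: 59.9
gripper_force: 0.0
```

```bash
python3 rel.py 512.5 153.3 126.5; python3 m.py 3; python3 - <<'E'
import cv2
a=cv2.imread('pics/top_3.png')[120:210,290:380];b=cv2.imread('pics/scene_3.png')[140:230,240:330]
cv2.imwrite('pics/c3.png',cv2.resize(cv2.hconcat([a,b]),None,fx=4.4,fy=4.4,interpolation=cv2.INTER_CUBIC))
E
```

```text
rel tool mm [0.21 0.1  1.35] yawx -2.3339092548058438 [ 0.15  0.13  1.68 -0.    1.34 -2.23] [512.72 153.38 127.85] [-0.32 -0.64  1.03] [-0.   -0.   -0.07] 59.93602479995141 9.75
top cell [-103.8  -21.4   60.2] [-116.2  -24.9   56.4] [-92.8 -16.2  63. ]
scene handle top z 206.23490324617228 5 centre [-107.1   15.   205.8] range [-133.     5.2  202.4] [-81.3  24.8 209.2]
scene -90 -50 64 z95 [94.7 97.7]
scene -45 -14 157 z95 [ 97.9 112.4]
scene -128 -100 100 z95 [ 92.5 102. ]
scene cell [-119.7    2.8   57.5] [-142.3  -24.9   50.1] [-83.9  25.   67.8]
```

View pics/c3.png

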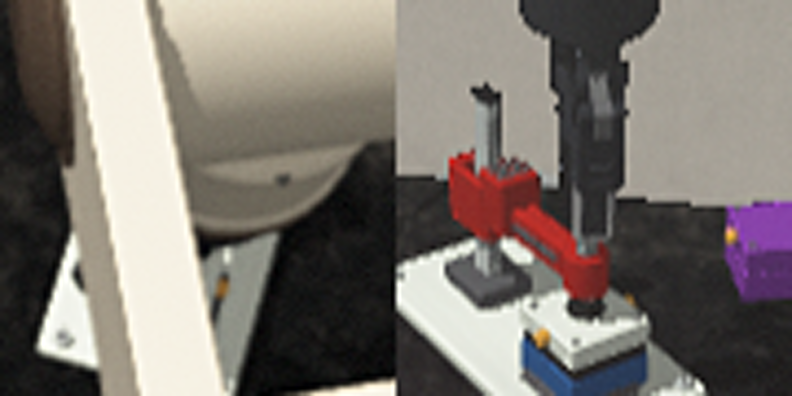

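The crop shows the fingers on both sides of the handle, above the arm, with the jaw end up and the foot on the cell. I'll close now.

Call:
drive_tool:
  moves:
    - [0,0,0.1,0,0,0,3.6]
    - [0,0,0,0,0,0,3.3]
    - [0,0,0,0,0,0,3.1]
    - [0,0,0,0,0,0,2.9]
    - [0,0,0,0,0,0,2.7]
    - [0,0,0,0,0,0,2.7]
  newtons: 30

```text
clock: 10.45
position: [513.7, 152.7, 127.5]
tcp_rot: [[-0.691, -0.723, 0.002], [-0.723, 0.691, -0.001], [-0.001, -0.003, -1.0]]
force: [6.2, -6.8, 1.8]
finger_gap: 30.2
gripper_force: 29.5
```

```bash
python3 rel.py 512.5 153.3 126.5
```

```text
rel tool mm [0.35 1.29 0.98] yawx -2.3337978691745445 [ 0.15  0.13  1.68 -0.    1.33 -2.23] [513.67 152.66 127.48] [ 6.23 -6.79  1.78] [-1.15 -1.06 -0.04] 30.243109549678206 10.45
```

Call:
drive_tool:
  moves:
    - [0,-0.15,0,0,0,0,2.7]
    - [0,0,0,0,0,0,2.7]

```text
clock: 10.65
position: [513.9, 152.4, 127.5]
tcp_rot: [[-0.691, -0.723, 0.001], [-0.723, 0.691, 0.0], [-0.001, -0.0, -1.0]]
force: [-1.9, 0.3, 6.0]
finger_gap: 30.3
gripper_force: 30.1
```

Call:
drive_tool:
  moves:
    - [0,0,0,0,0,0.12,2.7]
    - [0,0,0,0,0,0.12,2.7]
    - [0,0,0,0,0,0.12,2.7]
    - [0,0,0,0,0,0.12,2.7]
    - [0,0,0.01,0,0,0.12,2.7]
    - [0,0,0.01,0,0,0.12,2.7]
    - [0,0,0.01,0,0,0.12,2.7]

```text
clock: 11.35
position: [514.5, 151.5, 127.2]
tcp_rot: [[-0.999, 0.037, 0.002], [0.037, 0.999, -0.001], [-0.002, -0.001, -1.0]]
force: [3.2, -10.0, 5.5]
finger_gap: 30.1
gripper_force: 29.9
```

```bash
python3 rel.py 513.9 152.4 126.5
```

```text
rel tool mm [0.65 0.86 0.73] yawx 3.104593793472552 [ 0.14  0.13  1.68 -0.    1.33 -1.39] [514.51 151.52 127.23] [ 3.16 -9.98  5.51] [-1.49 -0.53  0.07] 30.084457690276704 11.35
```

Call:
drive_tool:
  moves:
    - [-0.05,-0.16,0,0,0,0,2.7]
    - [0,0,0,0,0,0.12,2.7]
    - [0,0,0.01,0,0,0.12,2.7]
    - [0,0,0.01,0,0,0.12,2.7]
    - [0,0,0.01,0,0,0.12,2.7]
    - [0,0,0.01,0,0,0.12,2.7]
    - [0,0,0.01,0,0,0.12,2.7]

```text
clock: 12.05
position: [514.4, 150.2, 127.0]
tcp_rot: [[-0.727, 0.687, 0.001], [0.687, 0.727, -0.001], [-0.001, -0.0, -1.0]]
force: [-4.9, -7.6, 12.6]
finger_gap: 30.4
gripper_force: 30.7
```

```bash
python3 rel.py 513.9 152.4 126.5
```

```text
rel tool mm [1.89 1.22 0.49] yawx 2.384735839019084 [ 0.14  0.13  1.68 -0.    1.34 -0.67] [514.44 150.22 127.  ] [-4.85 -7.63 12.55] [-1.06  0.71  0.07] 30.398517144693958 12.05
```

Call:
drive_tool:
  moves:
    - [0,-0.12,-0.08,0,0,0,2.7]
    - [0,0,0,0,0,0.12,2.7]
    - [0,0,0,0,0,0.12,2.7]
    - [0,0,0,0,0,0.12,2.7]
    - [0,0,0,0,0,0.12,2.7]

```text
clock: 12.55
position: [513.8, 149.5, 127.2]
tcp_rot: [[-0.328, 0.945, 0.001], [0.945, 0.328, -0.001], [-0.001, 0.001, -1.0]]
force: [1.4, -5.3, 2.6]
finger_gap: 30.1
gripper_force: 30.9
```

```bash
python3 rel.py 513 150.2 127
```

```text
rel tool mm [ 0.92 -0.51  0.24] yawx 1.9049828126297816 [ 0.14  0.13  1.68 -0.    1.34 -0.19] [513.78 149.5  127.24] [ 1.42 -5.32  2.58] [-0.66 -0.21  0.12] 30.14166511202969 12.55
```

Call:
drive_tool:
  moves:
    - [-0.06,0,0,0,0,0.12,2.7]
    - [0,0,0,0,0,0.12,2.7]
    - [0,0,0,0,0,0.12,2.7]
    - [0,0,0,0,0,0.12,2.7]
    - [0,0,0,0,0,0.12,2.7]
    - [0,0,0,0,0,0.12,2.7]

```text
clock: 13.15
position: [513.0, 149.3, 127.1]
tcp_rot: [[0.376, 0.927, -0.001], [0.927, -0.376, 0.0], [-0.0, -0.001, -1.0]]
force: [-7.7, -1.3, 7.2]
finger_gap: 30.4
gripper_force: 31.5
```

```bash
python3 rel.py 513 150.2 127
```

```text
rel tool mm [ 0.83 -0.29  0.11] yawx 1.1852338369996067 [0.14 0.13 1.68 0.   1.34 0.52] [512.96 149.32 127.11] [-7.7  -1.26  7.21] [-0.02  1.51  0.1 ] 30.361113866413 13.15
```

Call:
drive_tool:
  moves:
    - [-0.04,-0.1,-0.03,0,0,0.12,2.7]
    - [0,0,0,0,0,0.12,2.7]
    - [0,0,0,0,0,0.12,2.7]
    - [0,0,0,0,0,0.12,2.7]
    - [0,0,0,0,0,0.12,2.7]
    - [0,0,0,0,0,0.12,2.7]

```text
clock: 13.75
position: [512.1, 149.8, 127.2]
tcp_rot: [[0.894, 0.449, -0.001], [0.449, -0.894, 0.001], [-0.0, -0.001, -1.0]]
force: [-4.0, 5.7, 1.9]
finger_gap: 30.1
gripper_force: 31.1
```

```bash
python3 rel.py 513 150.2 127
```

```text
rel tool mm [0.99 0.08 0.15] yawx 0.46536698026835877 [0.14 0.12 1.68 0.   1.34 1.24] [512.08 149.82 127.15] [-3.98  5.71  1.9 ] [0.91 0.74 0.09] 30.133483501747026 13.75
```

Call:
drive_tool:
  moves:
    - [0,-0.1,0,0,0,0.12,2.7]
    - [0,0,0,0,0,0.12,2.7]
    - [0,0,0,0,0,0.12,2.7]
    - [0,0,0,0,0,0.12,2.7]
    - [0,0,0,0,0,0.12,2.7]
    - [0,0,0,0,0,0.12,2.7]
    - [0,0,0,0,0,0.12,2.7]
    - [0,0,0,0,0,0.12,2.7]
    - [0,0,0,0,0,0,2.7]

```text
clock: 14.65
position: [512.0, 151.1, 127.1]
tcp_rot: [[0.88, -0.474, 0.0], [-0.474, -0.88, 0.002], [-0.001, -0.001, -1.0]]
force: [3.4, 9.0, -3.3]
finger_gap: 29.8
gripper_force: 30.7
```

```bash
python3 rel.py 513 150.2 127
```

```text
rel tool mm [1.25 0.31 0.05] yawx -0.49435736403542957 [0.14 0.12 1.68 0.   1.34 2.21] [512.05 151.07 127.05] [ 3.38  9.04 -3.32] [ 1.23 -0.11 -0.02] 29.803098145712166 14.65
```

Call:
drive_tool:
  moves:
    - [0,-0.12,0.03,0,0,0,2.7]
    - [0,0,0,0,0,0,3.3]
    - [0,0,0,0,0,0,4.5]
    - [0,0,0,0,0,0,6]
    - [0,0,0,0,0,0,6]
    - [0,0,-1.5,0,0,0,6]
    - [0,0,-3,0,0,0,6]
    - [0,0,-4,0,0,0,6]
    - [0,0,-3,0,0,0,6]

```text
clock: 15.55
position: [512.7, 151.2, 244.1]
tcp_rot: [[0.882, -0.471, 0.001], [-0.471, -0.882, 0.0], [0.001, -0.001, -1.0]]
force: [0.7, -0.1, 0.4]
finger_gap: 59.7
gripper_force: 0.0
```

Call:
drive_tool:
  moves:
    - [0,4,0,0,0,0,6]
    - [0,4,0,0,0,0,6]
    - [0,4,0,0,0,0,6]
    - [0,4,0,0,0,0,6]
    - [0,0,0,0,0,0,6]
    - [0,0,0,0,0,0,6]

```text
clock: 16.15
position: [437.2, 9.5, 242.1]
tcp_rot: [[0.881, -0.472, 0.001], [-0.472, -0.881, -0.0], [0.001, -0.0, -1.0]]
force: [0.7, 1.1, -0.1]
finger_gap: 60.2
gripper_force: 0.0
```

```bash
python3 rel.py 513 150.2 127; python3 m.py 4; python3 - <<'E'
import cv2
a=cv2.imread('pics/top_4.png')[110:210,290:380];b=cv2.imread('pics/scene_4.png')[150:250,240:330]
cv2.imwrite('pics/c4.png',cv2.resize(cv2.hconcat([a,b]),None,fx=4.4,fy=4.4,interpolation=cv2.INTER_CUBIC))
E
```

```text
rel tool mm [   0.22 -159.72  115.19] yawx -0.49209109940028894 [-0.15 -0.15  1.71  0.    1.57  1.91] [437.24   9.55 242.14] [ 0.68  1.12 -0.07] [-0.05  0.   -0.01] 60.1598627441983 16.15
top handle top z 171.17566671795467 93 centre [-110.    -0.8  169.9] range [-121.3  -12.3  167.2] [-98.8  10.8 172.6]
top -90 -50 65 z95 [ 99.  101.3]
top -45 -14 107 z95 [112.8 116.9]
top -128 -100 33 z95 [102.3 126.1]
top cell [-118.8    1.    59.4] [-139.   -24.9   50.2] [-81.7  24.9  65.4]
scene handle top z 167.1980275380163 49 centre [-111.5    1.7  166.7] range [-124.1  -11.   163.3] [-98.9  14.4 170.1]
scene -90 -50 65 z95 [95.8 99.4]
scene -45 -14 152 z95 [ 98.5 112.6]
scene -128 -100 94 z95 [ 94.2 103.1]
scene cell [-120.1    2.5   57.4] [-144.   -24.8   50. ] [-83.1  24.9  67.4]
```

View pics/c4.png

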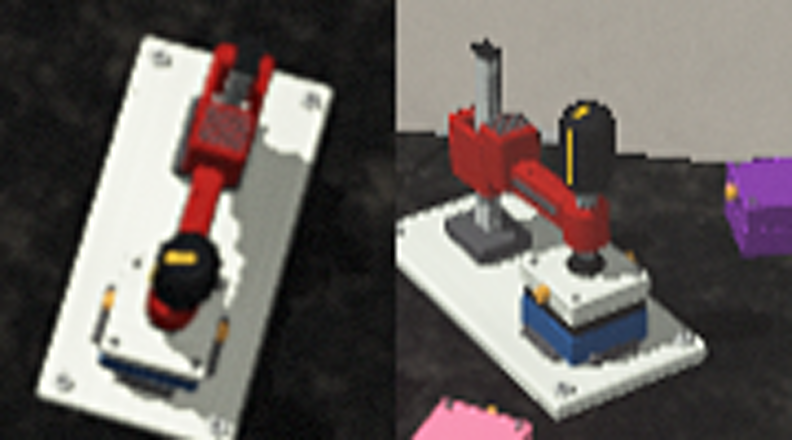

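The crop shows the jaw end-up and the foot on the cell, which sits in its nest. The yellow mark now points image-left at (180,257), which matches about 4.4 rad clockwise. The hand is clear, so I'm handing in.

```bash
python3 -c "
from plant import robot
print(robot.close_job())"
```

```text
the job is handed in; nothing more can be done
None
```

I handed the job in with the jaw bound end-up on the cell, the handle screwed on about 4.4 rad clockwise and the hand clear; I estimate 22 N on the cell but couldn't measure it, and no verdict came back.

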